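# Sort look-alike stone chisels by length into their fitted tray

## Task

Finish sorting the look-alike stone chisels into their tray, where only the short one lies so far: first draw the other two out of the bench stand and lay both flat on the bare bench, let go, so that they lie there together and their lengths can be compared. Then take each one again by its middle, where the tray's finger channel leaves room for the fingers, and lay it fully down in the slot that is cut to its own length. The short chisel stays in its slot; leave the mallet, the cup and the pliers where they are.

Things in the scene. Friction and masses are not known exactly. Their poses are not given: they have to be found in the camera images.
- tray: Fixed shallow wooden tray with brass corners, 214 (x) x 212 (y) x 37 mm high, walls 9 mm; origin at the centre of its underside, slots run along its x. It holds the three inserts, 6 mm above the bench. Its two side walls (y = +/-106 mm) are cut away to 6 mm above the bench for x = -28..+28 mm, so the 56 mm wide finger channel runs right through inserts and walls.
- stand: Fixed dark hardwood block on the bench, 164 (x) x 64 (y) x 80 mm high, origin at the centre of its underside. Three square wells 24 mm wide and 70 mm deep (floors 10 mm above the bench) at x = -54, 0 and +54 mm, y = 0; the medium and the long chisel stand in the first two, either way about; the third is empty.
- bench_clear (a point): Middle of the clear stretch of bench between stand and tray, at bench height: free for 100 mm either way along world x and 85 mm either way along world y.
- chisel_short: Stone chisel 110 mm long, about 0.2 kg: octagonal bar 18 mm across flats, bright edge (last 34 mm, a 16 mm wide wedge 17 to 4 mm thick), blue shaft, dark struck head. Origin mid cutting edge, z along the bar to the head, x and y normal to flats. Already lies in its slot and stays there.
- chisel_short_mid (a point): Middle of the short chisel, on its axis, 55 mm from either end.
- insert_short: Fixed pale insert in the tray, 196 (x) x 63 (y) x 26 mm high, with one slot along its x cut for the 110 mm chisel: 118 mm long, 25 wide, 21 deep, centred. Origin centre of underside; slot floor at z +5 mm. Cut away to slot-floor level for x = -28..+28 mm (finger channel). A chisel may lie either way round. The inserts stand 64 mm apart in y, in any order.
- chisel_medium: Stone chisel 135 mm long, about 0.25 kg: octagonal bar 18 mm across flats, bright edge (last 34 mm, a 16 mm wide wedge 17 to 4 mm thick), blue shaft, dark struck head. Origin mid cutting edge, z along the bar to the head, x and y normal to flats. Starts standing edge down in a well of the stand, leaning up to 5 deg, its top 65 mm showing.
- chisel_medium_mid (a point): Middle of the medium chisel, on its axis, 67.5 mm from either end.
- insert_medium: Fixed pale insert in the tray, 196 (x) x 63 (y) x 26 mm high, with one slot along its x cut for the 135 mm chisel: 143 mm long, 25 wide, 21 deep, centred. Origin centre of underside; slot floor at z +5 mm. Cut away to slot-floor level for x = -28..+28 mm (finger channel). A chisel may lie either way round. The inserts stand 64 mm apart in y, in any order.
- chisel_long: Stone chisel 160 mm long, about 0.3 kg: octagonal bar 18 mm across flats, bright edge (last 34 mm, a 16 mm wide wedge 17 to 4 mm thick), blue shaft, dark struck head. Origin mid cutting edge, z along the bar to the head, x and y normal to flats. Starts standing edge down in a well of the stand, leaning up to 5 deg, its top 90 mm showing.
- chisel_long_mid (a point): Middle of the long chisel, on its axis, 80 mm from either end.
- insert_long: Fixed pale insert in the tray, 196 (x) x 63 (y) x 26 mm high, with one slot along its x cut for the 160 mm chisel: 168 mm long, 25 wide, 21 deep, centred. Origin centre of underside; slot floor at z +5 mm. Cut away to slot-floor level for x = -28..+28 mm (finger channel). A chisel may lie either way round. The inserts stand 64 mm apart in y, in any order.
- mallet: Loose beech mallet lying on the bench behind the work, 250 mm long, head 64 mm thick; origin under its middle. To be left alone.
- ribbed_cup: Loose grey-green ribbed cup, 88 mm wide, 75 mm high, upright, origin under its middle. To be left alone.
- pliers: Loose pliers with black and red grips, 182 mm long, 17 mm thick, lying behind the tray, origin under the middle. To be left alone.
Mind the look-alikes: they are no part of the job. Leave any yellow look-alike of the chisel_long alone.

How it is judged (in metres and radians):
On the way:
1. both chisels from the stand lie flat on the bench together, let go (height (world z) of each of chisel_medium_mid, chisel_long_mid below 0.0135 m and angle between chisel_medium's own z axis and vertical between 1.47 and 1.67 rad and contact force between the fingers and chisel_medium below 0.3 N and linear speed of each of chisel_medium, chisel_long below 0.03 m/s and angle between chisel_long's own z axis and vertical between 1.47 and 1.67 rad and contact force between the fingers and chisel_long below 0.3 N), for 0.2 s.
At the end, for the whole second after the job is handed in: Each chisel lies at rest, fully down, in the slot of its own length, either way round: its middle within 7 mm along and 6 mm across of the slot's middle, its axis 10 to 17.5 mm above the insert's underside (14 when down) and within 0.07 rad of the slot's line (x of chisel_short_mid in the frame of insert_short between -0.007 and 0.007 m and y of chisel_short_mid in the frame of insert_short between -0.006 and 0.006 m and z of chisel_short_mid in the frame of insert_short between 0.01 and 0.0175 m and angle between the z axis of chisel_short and the x axis of insert_short, either way round below 0.07 rad and linear speed of each of chisel_short, chisel_medium, chisel_long below 0.02 m/s and x of chisel_medium_mid in the frame of insert_medium between -0.007 and 0.007 m and y of chisel_medium_mid in the frame of insert_medium between -0.006 and 0.006 m and z of chisel_medium_mid in the frame of insert_medium between 0.01 and 0.0175 m and angle between the z axis of chisel_medium and the x axis of insert_medium, either way round below 0.07 rad and x of chisel_long_mid in the frame of insert_long between -0.007 and 0.007 m and y of chisel_long_mid in the frame of insert_long between -0.006 and 0.006 m and z of chisel_long_mid in the frame of insert_long between 0.01 and 0.0175 m and angle between the z axis of chisel_long and the x axis of insert_long, either way round below 0.07 rad); the robot touches nothing.
It fails at once if the mallet moved more than 40 mm (distance of mallet from where it was at the start of the episode above 0.04 m).
It fails at once if the cup moved more than 40 mm (distance of ribbed_cup from where it was at the start of the episode above 0.04 m).
It fails at once if the pliers moved more than 40 mm (distance of pliers from where it was at the start of the episode above 0.04 m).
It also fails if it takes over 64 s, if anything falls off the work surface, if the arm or the gripper's body presses on something with over 40 N, if the wrist force passes 120 N, or if a joint passes its speed limit or range.

## Robot

A 6-joint arm with a two-finger parallel gripper is mounted at the origin on a cart in front of the work surface, level with it; the furniture and walls round the work are solid. World frame = base frame: x ahead of the robot, y to its left, z up, the work surface at z = 0. Lengths are in mm, angles in rad, forces in N, time in s.
With the tool pointing down it reaches from about 275 to 750 mm from the base axis. Payload 10.2 kg.
Tool frame: the origin (TCP) lies at the centre of the arm's flange, where the gripper is bolted on; the fingertips stand 173 mm ahead of it and the grasp point (between the pads) lies 155 mm ahead of it; z points along the fingers, y is the line along which they close (so a half turn about z gives the same grasp; the last joint's range is limited). The gripper opens to 85 mm and grips with 20 to 120 N. Pads are 22 mm wide; open, the fingers measure 114 mm over their backs; the gripper's body (76 mm by 85 mm) begins 54 mm behind the grasp point. The pads swing forward as they close: fully open they stand 13 mm farther back than shut.
Start: joints at [-0.223, 0.313, 1.498, -0, 1.331, -0.223], TCP at [525.007, -0.014, 404.694] pointing down, gripper open.
Joint ranges: [-2.94, 2.94], [-0.97, 2.17], [0.19, 2.56], [-1.23, 4.37], [0.02, 3.11], [-2.88, 2.88]. Speed limits (rad/s): [2.39, 2.39, 3.01, 3.14, 3.14, 3.14].

## Interface

Orientations are given as a unit quaternion [w, x, y, z].
In Python, from rig import status, capture, camera_info, ticket gives the robot as it stands.
- The arm moves only by the shell command python3 -m crank 'ROWS' [FORCE]. ROWS is JSON, a list of rows, each a list of 7 numbers: the shift along the tool's x, y, z as a fraction of full scale, then the turn, a rotation vector about the tool's x, y, z as a fraction of full scale, then the closure, from 0 (fully open) to 1 (shut). A call has 1 to 12 rows; each row is the pose to reach, as a shift and turn from the pose commanded when the call began, along the tool's axes at that moment; what a row does not reach only later rows make up. Full scale, the value 1, is 0.1 m for a shift and 45 degrees for a turn. A row lasts 1/10 s, in which the tool goes at most 50 mm and 8.59 degrees, less where a joint would pass 70% of its speed; a pose out of reach is approached as far as the arm can. A call with a number of a shift or a turn outside -1 to 1 is refused whole. A call with a gripper value outside its range is refused whole. The fingers move at their own pace and stop on an object; FORCE is the grip in N (left out, the last holds). Time passes only in rows, so rows that repeat a pose let the fingers close. It gives the time, the measured TCP pose, the force, the opening and the grip force at its end, in the units of the state.
- status.sense(): the state, without advancing time (a new reading comes with each control period).
- capture(name): name is "scene" or "side" or "wrist"; returns (picture, depth): 480x640x3 uint8, red, green, blue; 480x640 float32, mm along the optical axis (not along the pixel's ray), 0 where there is no reading.
- camera_info(name): a dict with "K" (3x3 intrinsics, pixels), "camera_from_world" (4x4, takes a point from world to camera coordinates). Camera axes: x right, y up, looking along -z (the intrinsics and any distortion apply to the point x, -y, -z); pixel columns grow to the right and rows downward; lengths in mm; the calibration is good to about 2 mm. The wrist camera is an equidistant fisheye: a pixel r from the principal point sees the ray r / f radians off the axis. A picture is of the moment at which its call begins: read the wrist's pose just before it. camera_info takes no time and is no camera call; for the wrist camera it gives the pose at the moment of the call.
- ticket.finish_job(): hands the job in; it is judged then, once.
The state is a dict: "time_s": time; "joints": joint angles; "dq": joint speeds; "tau": joint torques, N m; "eef_pos": TCP position; "ee_rot": TCP orientation; "force": force on the tool from outside, world axes, zero at the start; "wrist_torque": the same for the moment, N m; "grip_width": opening from 0.0 (shut) to 1.0 (fully open); "grip_force": force on a finger pad.
Only numpy, scipy, OpenCV 4.12 (cv2) and the standard library are available. Lean on these libraries where they do the work, as an engineer would, in place of code of your own. Each camera call takes 0.05 s, during which the arm holds its last target. There are 200 camera calls.

## Working session

There is one attempt and no reset: what is moved stays moved. The work goes in short steps, Python scripts to look and compute and a shell command to move; the robot and the scene stay as the last step left them, time stands still between calls to the robot, and variables do not carry over. Pictures are saved under pics/ and viewed, at most 10 in all, crops included, and the job is handed in when it is done.

```bash
ls; mkdir -p pics; python3 - <<'E'
from rig import status,capture,camera_info
import cv2,numpy as np
ims=[]
for n in ("scene","side"):
    p,d=capture(n); np.savez(f"/tmp/{n}0.npz",p=p,d=d); cv2.imwrite(f"pics/{n}0.png",p[:,:,::-1]); i=camera_info(n); print(n,np.round(i["K"],1).tolist(),np.round(i["camera_from_world"],3).tolist(),[k for k in i])
s=status.sense();p,d=capture("wrist");np.savez("/tmp/wrist0.npz",p=p,d=d); cv2.imwrite("pics/wrist0.png",p[:,:,::-1]);i=camera_info("wrist");print({k:np.round(v,3).tolist() for k,v in i.items()});print(s)
E
```

```text
pics
scene [[593.5, 0.0, 323.6], [0.0, 593.5, 237.8], [0.0, 0.0, 1.0]] [[-0.911, -0.412, -0.016, 533.274], [0.24, -0.564, 0.79, -224.394], [-0.335, 0.716, 0.612, -1206.432], [0.0, 0.0, 0.0, 1.0]] ['K', 'camera_from_world']
side [[495.9, 0.0, 322.1], [0.0, 495.9, 240.9], [0.0, 0.0, 1.0]] [[0.87, -0.493, -0.003, -508.311], [0.33, 0.577, 0.747, -256.413], [-0.367, -0.651, 0.665, -996.534], [0.0, 0.0, 0.0, 1.0]] ['K', 'camera_from_world']
{'K': [[371.648, 0.0, 319.923], [0.0, 371.648, 234.168], [0.0, 0.0, 1.0]], 'camera_from_world': [[1.0, 0.001, 0.0, -525.151], [-0.001, 0.96, -0.28, 36.199], [-0.0, 0.28, 0.96, -377.094], [0.0, 0.0, 0.0, 1.0]]}
{'time_s': 0.1, 'joints': array([-2.23391053e-01,  3.13374136e-01,  1.49835929e+00, -1.94344018e-05,
        1.33101697e+00, -2.23391183e-01]), 'dq': array([ 5.07047848e-05,  3.79562087e-04, -2.21533708e-03,  7.99125711e-04,
       -8.17430736e-04, -7.81497039e-04]), 'tau': array([ 2.30574413e-03, -4.12899542e+01, -2.60142785e+01, -1.81123951e-04,
        3.02137116e-03,  1.15447833e-05]), 'eef_pos': array([ 5.24961480e+02, -3.02768200e-04,  4.04203067e+02]), 'ee_rot': array([-4.84803209e-04,  7.07104981e-01,  7.07108344e-01, -3.16457731e-04]), 'force': array([-1.16453322,  0.31922027, -1.588766  ]), 'wrist_torque': array([-0.01676538,  0.00363826,  0.01502061]), 'grip_force': 0.0, 'grip_width': 1.000377742127687}
```

View pics/scene0.png

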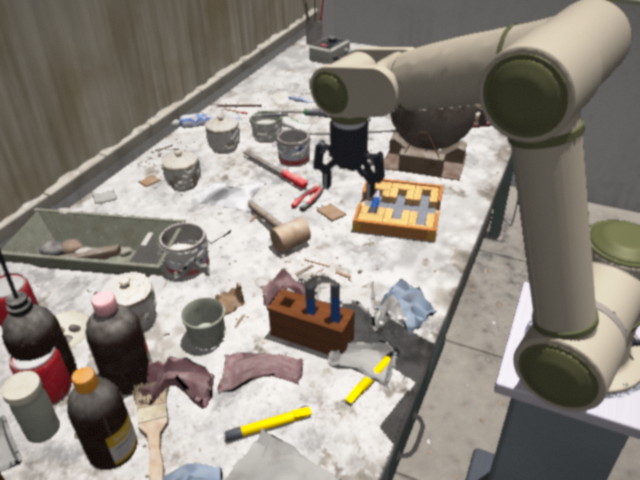

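View pics/side0.png

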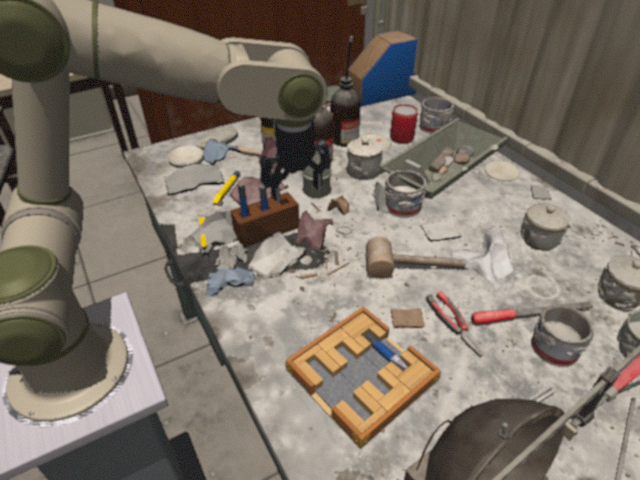

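View pics/wrist0.png

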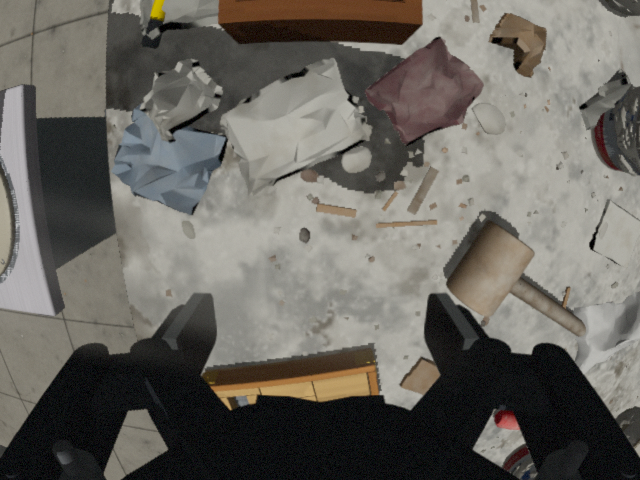

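The scene view shows the stand at about (312,318), with two blue-shafted chisels at (311,298) and (335,300). The yellow look-alikes are at (268,424) and (370,378), and the tray is at (400,208). In the side view the tray is at (362,374), the short chisel at (385,350), and the stand at (265,218) with chisels at (243,203) and (264,200). The wrist view shows the near face of the stand at (320,20) and the tray edge at (290,380).

Candidates (scene view): blue chisels (311,298) and (335,300), yellow ones (268,424) and (370,378), and the short one in the tray (375,203). I choose the two blue ones in the stand.

```bash
cat > h.py <<'E'
import numpy as np,cv2
from rig import status,capture,camera_info
def shot(n):
    i=camera_info(n); p,d=capture(n); return p,d,np.array(i["K"]),np.array(i["camera_from_world"])
def rays(n,uv,K,T):
    """world camera centre and ray directions scaled to unit optical depth"""
    uv=np.asarray(uv,float).reshape(-1,2); x=(uv[:,0]-K[0,2])/K[0,0]; y=(uv[:,1]-K[1,2])/K[1,1]
    if n=="wrist":
        r=np.hypot(x,y)+1e-9; k=np.tan(np.minimum(r,1.5))/r; x,y=x*k,y*k
    R=T[:3,:3]; return -R.T@T[:3,3], np.c_[x,-y,-np.ones(len(x))]@R
def plane(n,uv,K,T,z):
    c,v=rays(n,uv,K,T); return c+v*((z-c[2])/v[:,2])[:,None]
def cloud(n,p,d,K,T):
    vv,uu=np.mgrid[:480,:640]; c,v=rays(n,np.c_[uu.ravel(),vv.ravel()],K,T)
    P=c+v*d.reshape(-1,1); P[d.ravel()<=0]=np.nan; return P.reshape(480,640,3)
def hsv(p): return cv2.cvtColor(p,cv2.COLOR_RGB2HSV)
E
python3 - <<'E'
from h import *
for n in ("scene","side"):
    z=np.load(f"/tmp/{n}0.npz");p,d=z["p"],z["d"];i=camera_info(n);K,T=np.array(i["K"]),np.array(i["camera_from_world"])
    X=cloud(n,p,d,K,T);H=hsv(p)
    m=cv2.inRange(H,(105,120,40),(125,255,255))
    k,l,s,c=cv2.connectedComponentsWithStats(m)
    for j in range(1,k):
        if s[j,4]<25: continue
        Q=X[l==j]; 
        if not(250<np.nanmedian(Q[:,0])<800): continue
        print(n,"blue",c[j].round(),s[j,4],"med",np.nanmedian(Q,0).round(),"lo",np.nanpercentile(Q,3,0).round(),"hi",np.nanpercentile(Q,97,0).round())
    m=cv2.inRange(H,(3,110,30),(16,255,200)); Q=X[(m>0)]; Q=Q[(Q[:,1]>100)&(Q[:,1]<450)&(Q[:,0]>300)&(Q[:,0]<700)]
    t=Q[(Q[:,2]>74)&(Q[:,2]<90)]; print(n,"stand top",len(t),t.mean(0),cv2.minAreaRect(t[:,:2].astype(np.float32)))
    m=cv2.inRange(H,(10,90,100),(28,255,255)); Q=X[m>0]; Q=Q[(Q[:,1]<0)&(Q[:,1]>-500)&(Q[:,0]>300)&(Q[:,0]<800)]
    for a,b in((28,34),(34,42)):
        t=Q[(Q[:,2]>a)&(Q[:,2]<b)]; print(n,"tray",a,len(t),cv2.minAreaRect(t[:,:2].astype(np.float32)))
E
```

```text
scene blue [375. 202.] 48 med [ 563. -286.   30.] lo [ 555. -305.   23.] hi [ 573. -265.   33.]
scene blue [335. 309.] 164 med [468. 201. 109.] lo [463. 195.  80.] hi [474. 204. 138.]
scene blue [310. 306.] 93 med [521. 201.  95.] lo [516. 195.  79.] hi [529. 204. 114.]
scene stand top 1513 [524.72504365 200.0028271   80.50314568] ((525.703857421875, 195.1598663330078), (70.53479766845703, 167.2538299560547), 88.84827423095703)
scene tray 28 1203 ((502.2897644042969, -302.1319580078125), (208.8101043701172, 221.7441864013672), 10.892143249511719)
scene tray 34 921 ((573.61376953125, -246.1005401611328), (447.10565185546875, 251.98870849609375), 31.1246395111084)
side blue [243. 206.] 89 med [467. 185. 107.] lo [463. 182.  81.] hi [474. 191. 136.]
side blue [264. 204.] 48 med [521. 185.  95.] lo [516. 180.  81.] hi [527. 190. 112.]
side blue [383. 350.] 162 med [ 561. -291.   28.] lo [ 555. -310.   19.] hi [ 570. -270.   32.]
side stand top 736 [520.53955139 182.03223302  79.5946696 ] ((522.3963623046875, 187.98989868164062), (65.43653106689453, 159.8484649658203), 88.57251739501953)
side tray 28 4498 ((540.4000854492188, -259.0748596191406), (307.2360534667969, 288.7850341796875), 11.050235748291016)
side tray 34 1935 ((558.4918823242188, -252.72689819335938), (344.7303771972656, 293.81622314453125), 11.083110809326172)
```

```bash
python3 - <<'E'
from h import *
out={}
for n in ("scene","side","wrist"):
    z=np.load(f"/tmp/{n}0.npz");p,d=z["p"],z["d"];i=camera_info(n);K,T=np.array(i["K"]),np.array(i["camera_from_world"])
    X=cloud(n,p,d,K,T);out[n]=X
    if n!="wrist":
        m=(X[...,2]>27)&(X[...,2]<42)&(X[...,0]>370)&(X[...,0]<660)&(X[...,1]<-150)&(X[...,1]>-460)
        H=hsv(p); m&=cv2.inRange(H,(8,80,80),(30,255,255))>0
        m=cv2.morphologyEx(m.astype(np.uint8),cv2.MORPH_OPEN,np.ones((2,2)))
        k,l,s,c=cv2.connectedComponentsWithStats(m); 
        Q=np.concatenate([X[l==j] for j in range(1,k) if s[j,4]>60]);print(n,len(Q),np.median(Q,0),cv2.minAreaRect(Q[:,:2].astype(np.float32)))
# bench height map, 20 mm cells, from wrist+side
P=np.concatenate([out["wrist"].reshape(-1,3),out["side"].reshape(-1,3)]);P=P[np.isfinite(P).all(1)]
P=P[(P[:,2]<150)]
for y in range(160,-220,-20):
    r=[]
    for x in range(360,700,20):
        q=P[(P[:,0]>=x)&(P[:,0]<x+20)&(P[:,1]>=y)&(P[:,1]<y+20),2]
        r.append("%4d"%np.percentile(q,85) if len(q)>3 else "   .")
    print("%4d"%y,"".join(r))
# stand chisel axis per height
for n in ("scene","side"):
    z=np.load(f"/tmp/{n}0.npz");H=hsv(z["p"]);X=out[n]
    for x0 in(468,522):
        m=(abs(X[...,0]-x0)<16)&(abs(X[...,1]-193)<22)&(X[...,2]>84)
        for a,b in((84,100),(100,116),(116,132),(132,150),(150,175)):
            Q=X[m&(X[...,2]>a)&(X[...,2]<b)]
            if len(Q)>8: print(n,x0,a,len(Q),np.median(Q,0).round(1),(np.percentile(Q[:,0],[3,97])).round(), "max",X[m][:,2].max().round())
E
```

```text
scene 2209 [nan nan nan] ((504.0716552734375, -327.68951416015625), (213.24896240234375, 267.0043029785156), 11.472024917602539)
side 6601 [nan nan nan] ((510.2124328613281, -303.44940185546875), (231.5459442138672, 213.0110626220703), 11.242074012756348)
 160   31  26   0   0  79  79  79  79  79  79  79  79  79   0   0   0   0
 140    0   0   0   0   0   0   1   0   0   3  13  31  64  57  20  16   0
 120   55  59  47   0   0   0   0  41  37   0   0  59  66  53  37  28  20
 100   54  68  33  45   0  43  44  39  27  14  17  44  50  47  45  36   7
  80   50  58  42  16  32  40  36  23  18   7  12  29  35  46  57   1   8
  60   37  59  23   9  13  21  21  21  19   8  15   0  21  40   0   0   0
  40   30  29  16   5   8  15  19  17  14  10   5   0   0   0   0   0   0
  20   38  32  33   2  14  19  19  16   0   4   3   0   0   2   2   1   0
   0   43  45  35   0  24  22   0   0   0   0   0   1   1   3   0   0   0
 -20    0  40   1   0   0   0   0   0   5   4   0   1   0   4   0   0  27
 -40    0   2   0   0   0   0   0   2   0   0   0   1   3   4   0   0  48
 -60    0   0   0   0   0   0 
[... 910 characters left out ...]
8.0
scene 522 100 47 [521.1 200.  107.9] [516. 531.] max 148.0
scene 522 116 60 [521.4 199.4 123.3] [516. 534.] max 148.0
scene 522 132 68 [522.1 198.9 140.3] [516. 533.] max 148.0
side 468 84 41 [469.6 186.3  92.4] [462. 479.] max 171.0
side 468 100 40 [468.7 185.  108.2] [462. 478.] max 171.0
side 468 116 42 [468.6 186.1 123.6] [462. 479.] max 171.0
side 468 132 50 [468.1 185.5 141.3] [462. 479.] max 171.0
side 468 150 61 [469.  186.1 162.4] [462. 480.] max 171.0
side 522 84 32 [523.1 185.4  92.4] [516. 534.] max 146.0
side 522 100 43 [521.6 185.1 107.4] [516. 533.] max 146.0
side 522 116 38 [522.4 185.  123.2] [517. 534.] max 146.0
side 522 132 43 [521.5 186.4 138.2] [515. 530.] max 146.0
```

```bash
python3 -m crank '[[0.21,-0.55,1,0,1,0,0.5],[0.21,-0.55,1,0,1,0,0.5],[0.21,-0.55,1,0,1,0,0.5],[0.21,-0.55,1,0,1,0,0.5],[0.21,-0.55,1,0,1,0,0.5],[0.21,-0.55,1,0,1,0,0.5],[0.21,-0.55,1,0,1,0,0.5],[0.21,-0.55,1,0,1,0,0.5],[0.21,-0.55,1,0,1,0,0.5]]' 60; python3 -c "
from h import *
s=status.sense();print(s['joints'],s['dq'])
p,d,K,T=shot('wrist');cv2.imwrite('pics/w1.png',p[:,:,::-1])
"
```

```text
time_s: 1.05
eef_pos: [470.0, 21.2, 304.9]
ee_rot: [-0.27, 0.653, 0.654, 0.27]
force: [-0.2, -0.8, 0.1]
grip_width: 0.502
grip_force: 0.0
[-0.32697078  0.34147174  1.81419814  0.75086919  1.36726772 -0.63349527] [-1.21904559e-03  1.43553715e-03  3.64073531e-05  8.44642338e-03
  4.33497689e-03 -2.36381708e-03]
```

View pics/w1.png

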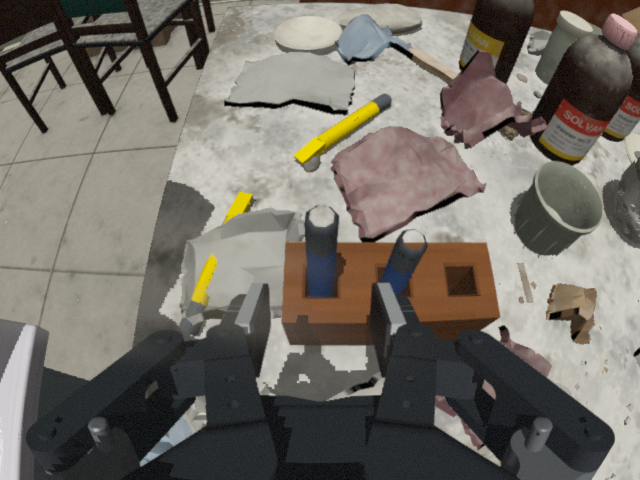

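The close view confirms the choice: the long chisel's tip is at (321,215), centred between the fingers, the medium is at (412,240), the well at (460,280) is empty, and the yellow look-alikes lie behind. I'll approach and grip.

```bash
python3 -m crank '[[-0.14,0,0.3,0,0,0,0.5],[-0.14,0,0.6,0,0,0,0.5],[-0.14,0,0.85,0,0,0,0.5],[-0.14,0,0.95,0,0,0,0.5],[-0.14,0,0.95,0,0,0,0.5],[-0.14,0,0.95,0,0,0,1],[-0.14,0,0.95,0,0,0,1],[-0.14,0,0.95,0,0,0,1],[-0.14,0,0.95,0,0,0,1],[-0.14,0,0.95,0,0,0,1]]' 60
```

```text
time_s: 2.1
eef_pos: [470.4, 77.7, 228.5]
ee_rot: [-0.27, 0.653, 0.653, 0.271]
force: [-0.6, -3.1, 6.3]
grip_width: 0.202
grip_force: 58.7
```

```bash
python3 -m crank '[[0.3,0,-0.3,0,0,0,1],[0.6,0,-0.6,0,0,0,1],[0.78,0,-0.78,0,0,0,1],[0.78,0,-0.78,0,0,0,1],[0.5,0,-0.85,0,-0.2,0,1],[0.2,0,-0.92,0,-0.4,0,1],[-0.1,0,-0.99,0,-0.6,0,1],[-0.1,0,-0.99,0,-0.8,0,1],[-0.1,0,-0.99,0,-1,0,1],[-0.1,0,-0.99,0,-1,0,1]]' 60; python3 -c "
from h import *
p,d,K,T=shot('side');cv2.imwrite('pics/s1.png',p[:,:,::-1])
"
```

```text
time_s: 3.1
eef_pos: [469.6, 1.2, 288.9]
ee_rot: [0.0, 0.707, 0.708, -0.002]
force: [-0.3, 1.2, -3.4]
grip_width: 0.2
grip_force: 59.7
```

View pics/s1.png

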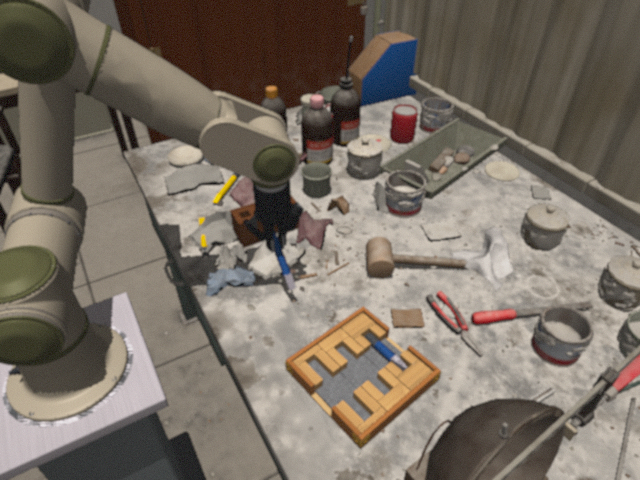

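Side view: the chisel hangs from the fingers, edge down at (292,288), inclined about 45°, as planned. Next I tilt further and lower it.

```bash
python3 -m crank '[[-0.1,0,0.4,0,-0.2,0,1],[-0.18,0,0.76,0,-0.44,0,1],[-0.18,0,0.76,0,-0.44,0,1],[-0.18,0,0.76,0,-0.44,0,1],[-0.18,0,0.85,0,-0.44,0,1],[-0.18,0,0.92,0,-0.44,0,1],[-0.18,0,1,0,-0.44,0,1]]' 25; python3 -m crank '[[-0.03,0,0.06,0,0,0,1],[-0.06,0,0.12,0,0,0,1],[-0.06,0,0.17,0,0,0,1],[-0.06,0,0.17,0,0,0,1]]' 25
```

```text
time_s: 3.85
eef_pos: [470.2, -16.8, 190.6]
ee_rot: [0.122, 0.697, 0.697, -0.121]
force: [-0.8, 2.9, 3.8]
grip_width: 0.2
grip_force: 60.4
time_s: 4.25
eef_pos: [470.1, -28.9, 176.3]
ee_rot: [0.122, 0.697, 0.696, -0.122]
force: [0.4, -3.2, 1.8]
grip_width: 0.203
grip_force: 61.5
```

```bash
python3 -m crank '[[0.02,0,0.06,0,0,0,1],[0.02,0,0.06,0,0,0,1],[0.02,0,0.06,0,0,0,0.7],[0.02,0,0.06,0,0,0,0.6],[0.02,0,0.06,0,0,0,0.6]]' 25;python3 -c "
from h import *
p,d,K,T=shot('side');cv2.imwrite('pics/s2.png',p[120:440,120:540,::-1]);X=cloud('side',p,d,K,T)
m=cv2.inRange(hsv(p),(105,120,40),(125,255,255))>0
Q=X[m];Q=Q[(abs(Q[:,0]-480)<60)&(Q[:,1]<20)&(Q[:,1]>-190)];print(len(Q),np.percentile(Q,[3,50,97],axis=0).round())
"
```

```text
time_s: 4.75
eef_pos: [470.0, -28.3, 170.3]
ee_rot: [0.122, 0.697, 0.697, -0.121]
force: [0.7, 0.3, 0.1]
grip_width: 0.399
grip_force: 0.0
214 [[ 461. -149.   11.]
 [ 467. -108.   18.]
 [ 473.  -63.   22.]]
```

View pics/s2.png

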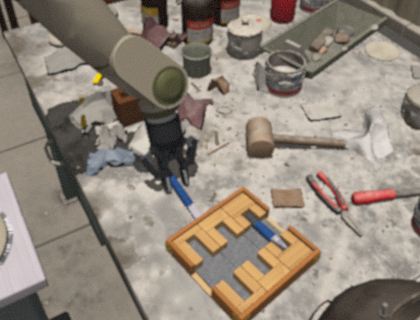

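Crop: the long chisel lies on the bench at (183,195), between the fingers and the tray, released. Now the medium.

```bash
python3 -m crank '[[0,0,-0.3,0,0,0,0.5],[0,0,-0.6,0,0,0,0.5],[0,0,-1,0,0.2,0,0.5],[0,0,-1,0,0.444,0,0.5],[0,0,-1,0,0.444,0,0.5]]' 60 | head -3; python3 -m crank '[[0.15,0.54,-0.4,0,1,0,0.5],[0.15,0.54,-0.4,0,1,0,0.5],[0.15,0.54,-0.4,0,1,0,0.5],[0.15,0.54,-0.4,0,1,0,0.5],[0.15,0.54,-0.4,0,1,0,0.5],[0.15,0.54,-0.4,0,1,0,0.5],[0.15,0.54,-0.4,0,1,0,0.5],[0.15,0.54,-0.4,0,1,0,0.5]]' 60
```

```text
time_s: 5.3
eef_pos: [470.2, 5.7, 265.7]
ee_rot: [-0.002, 0.707, 0.707, 0.004]
time_s: 6.1
eef_pos: [524.0, 20.5, 304.5]
ee_rot: [-0.271, 0.653, 0.653, 0.271]
force: [-0.4, 1.0, -0.2]
grip_width: 0.5
grip_force: 0.0
```

```bash
python3 -m crank '[[-0.14,0,0.3,0,0,0,0.5],[-0.14,0,0.6,0,0,0,0.5],[-0.14,0,0.85,0,0,0,0.5],[-0.14,0,0.95,0,0,0,0.5],[-0.14,0,0.95,0,0,0,0.5],[-0.14,0,0.95,0,0,0,1],[-0.14,0,0.95,0,0,0,1],[-0.14,0,0.95,0,0,0,1],[-0.14,0,0.95,0,0,0,1],[-0.14,0,0.95,0,0,0,1]]' 60
```

```text
time_s: 7.1
eef_pos: [524.4, 77.4, 228.4]
ee_rot: [-0.271, 0.653, 0.653, 0.272]
force: [-0.8, -4.0, 6.7]
grip_width: 0.199
grip_force: 58.8
```

```bash
python3 -m crank '[[0.3,0,-0.3,0,0,0,1],[0.6,0,-0.6,0,0,0,1],[0.78,0,-0.78,0,0,0,1],[0.78,0,-0.78,0,0,0,1],[0.5,0.1,-0.85,0,-0.2,0,1],[0.2,0.2,-0.92,0,-0.4,0,1],[-0.1,0.26,-0.99,0,-0.6,0,1],[-0.1,0.26,-0.99,0,-0.8,0,1],[-0.1,0.26,-0.99,0,-1,0,1],[-0.1,0.26,-0.99,0,-1,0,1]]' 60 | grep -v force; python3 -m crank '[[0.1,0,0.4,0,-0.2,0,1],[0.1,0,0.76,0,-0.44,0,1],[0.1,0,0.76,0,-0.44,0,1],[0.1,0,0.76,0,-0.44,0,1],[0.1,0,0.85,0,-0.44,0,1],[0.1,0,0.92,0,-0.44,0,1],[0.1,0,1,0,-0.44,0,1]]' 25; python3 -m crank '[[0.02,0,0.06,0,0,0,1],[0.04,0,0.12,0,0,0,1],[0.06,0,0.18,0,0,0,1],[0.06,0,0.18,0,0,0,1]]' 25
```

```text
time_s: 8.1
eef_pos: [549.7, 0.7, 288.5]
ee_rot: [-0.001, 0.707, 0.707, -0.001]
grip_width: 0.199
time_s: 8.8
eef_pos: [550.2, 10.9, 190.3]
ee_rot: [0.121, 0.697, 0.697, -0.12]
force: [0.1, 3.2, 3.7]
grip_width: 0.204
grip_force: 60.2
time_s: 9.2
eef_pos: [550.1, 10.4, 170.8]
ee_rot: [0.121, 0.697, 0.697, -0.12]
force: [1.3, 0.5, 2.3]
grip_width: 0.204
grip_force: 60.7
```

```bash
python3 -m crank '[[0,0,0.01,0,0,0,0.7],[0,0,0.01,0,0,0,0.6],[0,0,0.01,0,0,0,0.6],[0,0,-0.4,0,0,0,0.5],[0,0,-0.8,0,0,0,0.5],[0,0,-1,0,0.2,0,0.5],[0,0,-1,0,0.444,0,0.5],[0,0,-1,0,0.444,0,0.5]]' 25; python3 -m crank '[[-0.6,-0.4,-1,0,0,0,0.5],[-1,-0.4,-1,0,0,0,0.5],[-1,-0.4,-1,0,0,0,0.5],[-1,-0.4,-1,0,0,0,0.5],[-1,-0.4,-1,0,0,0,0.5]]' 25;  python3 -c "
from h import *
p,d,K,T=shot('wrist');cv2.imwrite('pics/w2.png',p[:,:,::-1]);np.savez('/tmp/w2.npz',p=p,d=d,K=K,T=T)
X=cloud('wrist',p,d,K,T)
m=cv2.inRange(hsv(p),(105,120,40),(125,255,255))
k,l,s,c=cv2.connectedComponentsWithStats(m)
for j in range(1,k):
  if s[j,4]>80: print(c[j],s[j,4],np.nanpercentile(X[l==j],[3,50,97],axis=0).round().tolist())
"
```

```text
time_s: 10.0
eef_pos: [550.0, 44.1, 266.4]
ee_rot: [-0.003, 0.707, 0.707, 0.005]
force: [0.7, -0.2, -0.2]
grip_width: 0.502
grip_force: 0.0
time_s: 10.5
eef_pos: [509.7, -56.9, 365.0]
ee_rot: [-0.002, 0.708, 0.707, 0.002]
force: [-0.3, 0.1, 0.1]
grip_width: 0.499
grip_force: 0.0
[364.39488636 233.06178977] 1408 [[542.0, -109.0, 12.0], [550.0, -75.0, 16.0], [559.0, -43.0, 18.0]]
[276.37057221 259.3099455 ] 1468 [[463.0, -147.0, 13.0], [471.0, -97.0, 17.0], [478.0, -60.0, 19.0]]
```

View pics/w2.png

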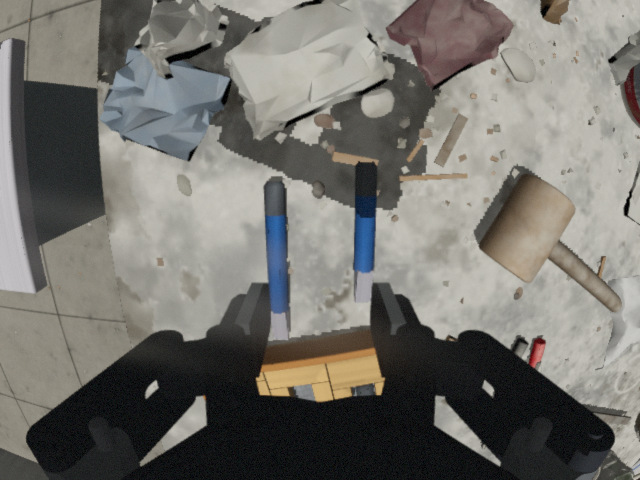

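Wrist view: both chisels lie flat, the medium from (366,168) to (363,298) and the long from (275,182) to (280,335), close to but clear of the tray. I'll measure them, then look at the tray from above.

```bash
cat > bar.py <<'E'
from h import *
def bar(X,x0,y0,y1,w=15):
    m=(abs(X[...,0]-x0)<w)&(X[...,1]>y0)&(X[...,1]<y1)&(X[...,2]>5)&(X[...,2]<30); Q=X[m]
    if len(Q)<20: return None
    vx,vy,cx,cy=cv2.fitLine(Q[:,:2].astype(np.float32),cv2.DIST_HUBER,0,.01,.01).ravel()
    s=(Q[:,0]-cx)*vx+(Q[:,1]-cy)*vy; a,b=np.percentile(s,[.5,99.5]); t=(a+b)/2
    return "mid",np.round([cx+t*vx,cy+t*vy],1),"len",round(b-a,1),"dir deg from +y",round(np.degrees(np.arctan(vx/vy)),2),"ztop",np.percentile(Q[:,2],90).round(1),"y",Q[:,1].min().round(),Q[:,1].max().round()
E
python3 - <<'E'
from bar import *
z=np.load('/tmp/w2.npz');X=cloud('wrist',z['p'],z['d'],z['K'],z['T'])
print(bar(X,471,-192,20));print(bar(X,550,-180,20))
E
python3 -m crank '[[-0.5,0,0,0,0,0,0.5],[-1,0,0,0,0,0,0.5],[-1,0,0,0,0,0,0.5]]'|head -2;python3 -m crank '[[-0.5,0,0,0,0,0,0.5],[-0.9,0,0,0,0,0,0.5],[-0.9,0,0,0,0,0,0.5],[-0.9,0,0,0,0,0,0.5]]'|head -2
python3 - <<'E'
from bar import *
p,d,K,T=shot('wrist');cv2.imwrite('pics/w3.png',p[:,:,::-1]);np.savez('/tmp/w3.npz',p=p,d=d,K=K,T=T)
X=cloud('wrist',p,d,K,T)
print(bar(X,471,-192,20));print(bar(X,550,-180,20))
m=(X[...,2]>28)&(X[...,2]<42)&(X[...,0]>370)&(X[...,0]<660)&(X[...,1]<-150)&(X[...,1]>-450)&(cv2.inRange(hsv(p),(8,80,80),(30,255,255))>0)
Q=X[m];print(len(Q),cv2.minAreaRect(Q[:,:2].astype(np.float32)))
E
```

```text
('mid', array([470.6, -83.7]), 'len', np.float64(205.9), 'dir deg from +y', np.float32(-1.05), 'ztop', np.float64(18.2), 'y', np.float64(-189.0), np.float64(20.0))
('mid', array([550. , -77.5]), 'len', np.float64(134.2), 'dir deg from +y', np.float32(-0.6), 'ztop', np.float64(17.8), 'y', np.float64(-146.0), np.float64(-7.0))
time_s: 10.85
eef_pos: [510.2, -159.8, 362.5]
time_s: 11.25
eef_pos: [510.4, -245.8, 362.2]
('mid', array([ 471. , -122.3]), 'len', np.float64(131.2), 'dir deg from +y', np.float32(0.02), 'ztop', np.float64(17.8), 'y', np.float64(-188.0), np.float64(-54.0))
('mid', array([ 550.1, -100.8]), 'len', np.float64(89.6), 'dir deg from +y', np.float32(-0.98), 'ztop', np.float64(17.8), 'y', np.float64(-146.0), np.float64(-54.0))
24008 ((502.17303466796875, -302.5146484375), (212.11817932128906, 215.05738830566406), 11.078286170959473)
```

View pics/w3.png

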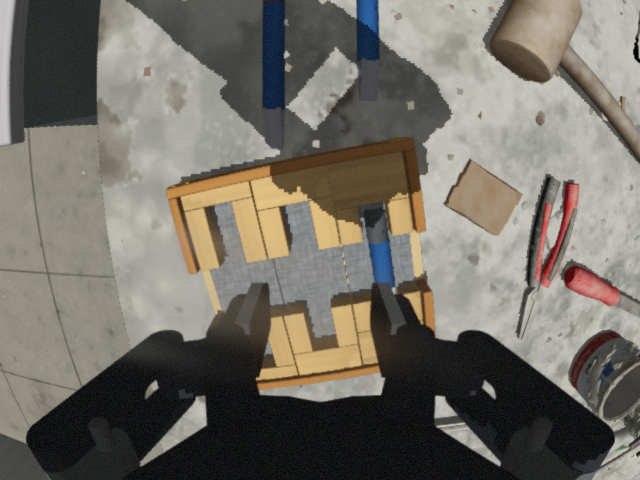

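```bash
python3 - <<'E'
from bar import *
z=np.load('/tmp/w2.npz');X=cloud('wrist',z['p'],z['d'],z['K'],z['T']);print(bar(X,471,-192,-15));
c=np.array([502.2,-302.5]);a=np.radians(11.08);u=np.array([np.cos(a),np.sin(a)]);v=np.array([-np.sin(a),np.cos(a)])
for f,n in(('/tmp/w3.npz','wrist'),('/tmp/side0.npz','side')):
    z=np.load(f); i=camera_info(n)
    K,T=(z['K'],z['T']) if n=='wrist' else (np.array(i['K']),np.array(i['camera_from_world']))
    X=cloud(n,z['p'],z['d'],K,T).reshape(-1,3); X=X[np.isfinite(X).all(1)]
    U=(X[:,:2]-c)@u;V=(X[:,:2]-c)@v
    t=(X[:,2]>28)&(X[:,2]<40); ins=(abs(U)<112)&(abs(V)<112)
    Q=t&ins
    print(n,"tray extents u",np.percentile(U[Q],[.3,99.7]).round(1),"v",np.percentile(V[Q],[.3,99.7]).round(1),"top z",np.median(X[Q&(abs(U)<90)&(abs(V)<85),2]).round(1),"floor",np.median(X[ins&(X[:,2]<20)&(abs(V)<24)&(abs(U)<90),2]).round(1))
    for u0 in(-64,0,64):
        s=Q&(abs(U-u0)<8)
        vp=V[s&(V>30)];vm=V[s&(V<-30)]
        # slot sides: tops between |v| 32..55
        b=Q&(abs(V)>32)&(abs(V)<53); l=U[b&(U<u0-4)&(U>u0-30)];r=U[b&(U>u0+4)&(U<u0+30)]
        print(u0,"ends",[round(np.percentile(q,k),1) if len(q)>20 else None for q,k in((vm,98),(vp,2))],"sides",[round(np.percentile(q,k),1) if len(q)>20 else None for q,k in((l,98),(r,2))])
    g=Q&(abs(abs(V)-28)<8)&(abs(U)<90); print("channel",np.percentile(V[g&(V<0)],98).round(1) if (g&(V<0)).sum()>20 else None,np.percentile(V[g&(V>0)],2).round(1))
    print("short",X[ins&(abs(U-64)<8)&(abs(V)<24)].mean(0).round(1), np.median(U[ins&(abs(U-64)<14)&(abs(V)<24)&(X[:,2]>22)]).round(1))
E
```

```text
('mid', array([ 471.2, -108.1]), 'len', np.float64(157.2), 'dir deg from +y', np.float32(-0.21), 'ztop', np.float64(17.8), 'y', np.float64(-189.0), np.float64(-28.0))
wrist tray extents u [-104.9  104.8] v [-105.9  106.7] top z 30.6 floor 9.7
-64 ends [np.float64(-84.5), np.float64(84.3)] sides [np.float64(-76.5), np.float64(-51.4)]
0 ends [np.float64(-72.1), np.float64(72.1)] sides [np.float64(-13.1), np.float64(12.7)]
64 ends [None, np.float64(32.8)] sides [np.float64(50.7), np.float64(69.5)]
channel -27.9 22.7
short [ 564.  -286.5   26.8] 64.6
side tray extents u [-106.9  105. ] v [-108.4  105.4] top z 31.9 floor 11.1
-64 ends [np.float64(-85.8), np.float64(82.9)] sides [np.float64(-77.4), np.float64(-52.4)]
0 ends [np.float64(-73.5), np.float64(70.3)] sides [np.float64(-12.7), np.float64(11.7)]
64 ends [np.float64(-32.2), np.float64(32.7)] sides [np.float64(58.8), np.float64(70.0)]
channel -21.8 22.1
short [ 562.3 -290.7   24.9] 61.6
```

Wrist view: the tray has the long slot on the left (225,230), the medium in the middle (300,205), and the short chisel on the right (378,245). The measured slot ends of ±84.5, ±72 and the 25 mm widths match the text. Picking the long chisel.

```bash
python3 -m crank '[[0.5,-0.2,0.3,0,0,0,0.5],[1,-0.39,0.6,0,0,0,0.5],[1,-0.39,0.9,0,0,0,0.5],[1,-0.39,0.9,0,0,0,0.5],[1,-0.39,0.9,0,0,0,0.5]]' 60|head -3; python3 -m crank '[[0.38,0,0.1,0,0,0,0.5],[0.38,0,0.45,0,0,0,0.5],[0.38,0,0.75,0,0,0,0.5],[0.38,0,0.95,0,0,0,0.5],[0.38,0,0.95,0,0,0,0.5],[0.38,0,0.95,0,0,0,0.5]]' 60
```

```text
time_s: 11.8
eef_pos: [471.5, -145.1, 274.8]
ee_rot: [-0.002, 0.706, 0.708, 0.002]
time_s: 12.4
eef_pos: [471.9, -108.0, 180.9]
ee_rot: [-0.001, 0.707, 0.707, 0.003]
force: [0.1, -0.5, 0.1]
grip_width: 0.505
grip_force: 0.0
```

```bash
python3 -m crank '[[0,0,0.04,0,0,0,0.5],[0,0,0.04,0,0,0,0.5],[0,0,0.04,0,0,0,1],[0,0,0.04,0,0,0,1],[0,0,0.04,0,0,0,1],[0,0,0.04,0,0,0,1],[0,0,0.04,0,0,0,1]]' 60; python3 -m crank '[[0,0,-0.3,0,0,0,1],[0,0,-0.7,0,0,0,1],[-0.5,-0.16,-0.8,0,0,-0.1,1],[-1,-0.32,-0.8,0,0,-0.246,1],[-1,-0.32,-0.8,0,0,-0.246,1],[-1,-0.32,-0.8,0,0,-0.246,1]]' 60; python3 -c "
from h import *
p,d,K,T=shot('side');cv2.imwrite('pics/s3.png',p[120:440,120:540,::-1])"
```

```text
time_s: 13.1
eef_pos: [471.1, -107.4, 176.1]
ee_rot: [-0.002, 0.707, 0.707, 0.002]
force: [-2.2, 0.7, 5.8]
grip_width: 0.201
grip_force: 58.5
time_s: 13.7
eef_pos: [438.5, -208.8, 254.7]
ee_rot: [-0.002, 0.637, 0.771, 0.002]
force: [-0.0, 0.5, -3.2]
grip_width: 0.2
grip_force: 59.9
```

View pics/s3.png

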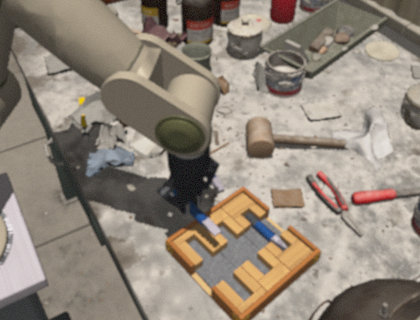

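The long chisel is held level at (205,218) in the crop, approaching the tray. I continue over its slot.

```bash
cat > go.py <<'E'
import sys,numpy as np
from rig import status
from scipy.spatial.transform import Rotation as R
s=status.sense();q=s['ee_rot'];M=R.from_quat([q[1],q[2],q[3],q[0]])
t=np.array([float(a) for a in sys.argv[1:4]])
print("pos",s['eef_pos'].round(1),"shift",(M.inv().apply(t-s['eef_pos'])/100).round(3))
yaw=float(sys.argv[4]) if len(sys.argv)>4 else 11.08
a=np.radians(yaw);D=R.from_matrix(np.array([[-np.sin(a),np.cos(a),0],[np.cos(a),np.sin(a),0],[0,0,-1]]).T)
print("turn",(np.degrees((M.inv()*D).as_rotvec())/45).round(3))
E
python3 -m crank '[[-0.5,-0.1,0,0,0,0,1],[-0.93,-0.19,0.1,0,0,0,1],[-0.93,-0.19,0.1,0,0,0,1],[-0.93,-0.19,0.1,0,0,0,1],[-0.93,-0.19,0.1,0,0,0,1]]' 60; python3 go.py 439.2 -313.9 188
```

```text
time_s: 14.25
eef_pos: [438.6, -301.1, 244.1]
ee_rot: [-0.003, 0.635, 0.772, 0.003]
force: [-0.2, 0.3, -2.3]
grip_width: 0.203
grip_force: 59.8
pos [ 438.6 -301.1  244.1] shift [-0.131 -0.02   0.56 ]
turn [ 0.001 -0.009  0.002]
```

```bash
python3 -m crank '[[-0.13,-0.02,0.1,0,-0.009,0,1],[-0.13,-0.02,0.2,0,-0.009,0,1],[-0.13,-0.02,0.28,0,-0.009,0,1],[-0.13,-0.02,0.28,0,-0.009,0,1],[-0.13,-0.02,0.28,0,-0.009,0,1]]' 60; python3 go.py 439.2 -313.9 188
```

```text
time_s: 14.75
eef_pos: [438.8, -315.4, 216.0]
ee_rot: [0.0, 0.636, 0.772, 0.0]
force: [0.1, -0.5, -2.8]
grip_width: 0.205
grip_force: 59.9
pos [ 438.8 -315.4  216. ] shift [0.014 0.007 0.28 ]
turn [0.001 0.    0.   ]
```

```bash
python3 -m crank '[[0.01,0.005,0,0,0,0,1],[0.01,0.005,0.08,0,0,0,1],[0.01,0.005,0.16,0,0,0,1],[0.01,0.005,0.22,0,0,0,1],[0.01,0.005,0.28,0,0,0,1],[0.01,0.005,0.28,0,0,0,1]]' 60
```

```text
time_s: 15.35
eef_pos: [439.0, -314.6, 187.6]
ee_rot: [0.0, 0.636, 0.772, 0.0]
force: [-0.1, -0.2, -2.1]
grip_width: 0.199
grip_force: 60.2
```

```bash
python3 -m crank '[[0,0,0,0,0,0,0.7],[0,0,0,0,0,0,0.6],[0,0,0,0,0,0,0.6],[0,0,-0.3,0,0,0,0.6],[0,0,-0.7,0,0,0,0.6],[0,0,-1,0,0,0,0.5],[0.4,0.2,-1,0,0,0.1,0.5],[0.9,0.4,-1,0,0,0.246,0.5],[0.9,0.4,-1,0,0,0.246,0.5],[0.9,0.4,-1,0,0,0.246,0.5]]' 60; python3 - <<'E'
from bar import *
p,d,K,T=shot('wrist');X=cloud('wrist',p,d,K,T);np.savez('/tmp/w4.npz',p=p,d=d,K=K,T=T);print(bar(X,550,-170,10))
c=np.array([502.2,-302.5]);a=np.radians(11.08);u=np.array([np.cos(a),np.sin(a)]);v=np.array([-np.sin(a),np.cos(a)])
for n in("wrist","side"):
    if n=="side": p,d,K,T=shot(n);X=cloud(n,p,d,K,T)
    m=cv2.inRange(hsv(p),(100,110,30),(128,255,255))>0
    Q=X[m];U=(Q[:,:2]-c)@u;V=(Q[:,:2]-c)@v
    for u0 in(-64,64):
        k=(abs(U-u0)<16)&(abs(V)<90); print(n,u0,k.sum(),"U",np.percentile(U[k],[3,50,97]).round(1),"V",np.percentile(V[k],[3,97]).round(1),"ztop",np.percentile(Q[k,2],90).round(1), "tilt z",[np.percentile(Q[k&(abs(V-w)<12),2],85).round(1) for w in(-25,0,25) if (k&(abs(V-w)<12)).sum()>5])
E
python3 go.py 550 -77.2 176 0
```

```text
time_s: 16.35
eef_pos: [461.2, -217.7, 288.5]
ee_rot: [0.001, 0.706, 0.708, 0.0]
force: [-0.0, 0.3, 0.5]
grip_width: 0.5
grip_force: 0.0
('mid', array([548.2, -99.3]), 'len', np.float64(93.0), 'dir deg from +y', np.float32(-1.57), 'ztop', np.float64(17.7), 'y', np.float64(-146.0), np.float64(-50.0))
wrist -64 1458 U [-71.5 -62.5 -55. ] V [-35.3  26.9] ztop 28.9 tilt z [np.float64(28.5), np.float64(28.6), np.float64(28.9)]
wrist 64 725 U [55.6 61.3 72.1] V [-5.2 22. ] ztop 28.9 tilt z [np.float64(28.7), np.float64(28.7)]
side -64 372 U [-72.6 -67.4 -60.3] V [-42.1  43.9] ztop 31.1 tilt z [np.float64(30.8), np.float64(30.8), np.float64(30.5)]
side 64 165 U [55.3 59.7 67.7] V [-19.   21.1] ztop 31.0 tilt z [np.float64(29.9), np.float64(30.7), np.float64(29.5)]
pos [ 460.9 -219.3  288.3] shift [1.422 0.89  1.123]
turn [0.002 0.002 0.001]
```

The long chisel sits down in its slot: its top is level with the short one's and its axis is on the slot. Now the medium.

```bash
python3 -m crank '[[0.5,0.45,0,0,0,0,0.5],[0.9,0.89,0.1,0,0,0,0.5],[0.9,0.89,0.2,0,0,0,0.5],[0.9,0.89,0.2,0,0,0,0.5],[0.9,0.89,0.2,0,0,0,0.5],[0.9,0.89,0.2,0,0,0,0.5]]' 60|head -2;python3 go.py 550 -77 176 0
```

```text
time_s: 17.05
eef_pos: [549.6, -129.9, 268.5]
pos [ 549.6 -129.9  268.5] shift [0.53  0.002 0.925]
turn [ 0.002  0.001 -0.002]
```

```bash
python3 -m crank '[[0.3,0,0.1,0,0,0,0.5],[0.53,0,0.45,0,0,0,0.5],[0.53,0,0.75,0,0,0,0.5],[0.53,0,0.9,0,0,0,0.5],[0.53,0,0.92,0,0,0,0.5],[0.53,0,0.92,0,0,0,0.5],[0.53,0,0.92,0,0,0,1],[0.53,0,0.92,0,0,0,1],[0.53,0,0.92,0,0,0,1],[0.53,0,0.92,0,0,0,1],[0.53,0,0.92,0,0,0,1]]' 60; python3 -m crank '[[0,0,-0.3,0,0,0,1],[0,0,-0.7,0,0,0,1],[-0.5,-0.25,-0.75,0,0,-0.1,1],[-1,-0.48,-0.75,0,0,-0.246,1],[-1,-0.48,-0.75,0,0,-0.246,1],[-1,-0.48,-0.75,0,0,-0.246,1]]' 60;python3 go.py 502.2 -302.5 188
```

```text
time_s: 18.15
eef_pos: [550.4, -76.0, 177.7]
ee_rot: [0.002, 0.707, 0.707, 0.001]
force: [-0.9, -0.8, 4.3]
grip_width: 0.201
grip_force: 58.5
time_s: 18.75
eef_pos: [501.3, -177.0, 251.7]
ee_rot: [0.001, 0.637, 0.771, 0.0]
force: [0.4, 0.6, -2.7]
grip_width: 0.196
grip_force: 59.5
pos [ 501.3 -177.   251.7] shift [-1.234 -0.229  0.638]
turn [ 0.002  0.002 -0.005]
```

```bash
python3 -m crank '[[-0.5,-0.1,0,0,0,0,1],[-0.98,-0.22,0.1,0,0,0,1],[-0.98,-0.22,0.1,0,0,0,1],[-0.98,-0.22,0.1,0,0,0,1],[-0.98,-0.22,0.1,0,0,0,1]]' 60|head -2; python3 go.py 502 -301.7 189
```

```text
time_s: 19.25
eef_pos: [499.7, -274.4, 241.3]
pos [ 499.7 -274.4  241.3] shift [-0.272 -0.031  0.523]
turn [0.001 0.    0.001]
```

```bash
python3 -m crank '[[-0.27,-0.03,0.1,0,0,0,1],[-0.27,-0.03,0.24,0,0,0,1],[-0.27,-0.03,0.24,0,0,0,1],[-0.27,-0.03,0.24,0,0,0,1],[-0.27,-0.03,0.24,0,0,0,1]]' 60|head -2; python3 go.py 502 -301.7 189
```

```text
time_s: 19.75
eef_pos: [501.8, -302.2, 217.9]
pos [ 501.8 -302.2  217.9] shift [0.005 0.002 0.289]
turn [0.002 0.002 0.001]
```

```bash
python3 -m crank '[[0.005,0,0.08,0,0,0,1],[0.005,0,0.16,0,0,0,1],[0.005,0,0.22,0,0,0,1],[0.005,0,0.29,0,0,0,1],[0.005,0,0.29,0,0,0,1],[0.005,0,0.29,0,0,0,1]]' 60; python3 -m crank '[[0,0,0,0,0,0,0.7],[0,0,0,0,0,0,0.6],[0,0,0,0,0,0,0.6],[0,0,-0.3,0,0,0,0.6],[0,0,-0.7,0,0,0,0.6],[0,0,-1,0,0,0,0.5],[0.4,0.2,-1,0,0,0.1,0.5],[0.4,0.2,-1,0,0,0.246,0.5],[0.4,0.2,-1,0,0,0.246,0.5]]' 60; python3 - <<'E'
from bar import *
c=np.array([502.2,-302.5]);a=np.radians(11.08);u=np.array([np.cos(a),np.sin(a)]);v=np.array([-np.sin(a),np.cos(a)])
for n in("wrist","side"):
    p,d,K,T=shot(n);X=cloud(n,p,d,K,T);cv2.imwrite(f'pics/end_{n}.png',p[:,:,::-1])
    m=cv2.inRange(hsv(p),(100,110,30),(128,255,255))>0
    Q=X[m];U=(Q[:,:2]-c)@u;V=(Q[:,:2]-c)@v
    for u0 in(-64,0,64):
        k=(abs(U-u0)<16)&(abs(V)<90)
        if k.sum()>20: print(n,u0,k.sum(),"U",np.percentile(U[k],[3,50,97]).round(1),"V",np.percentile(V[k],[3,97]).round(1),"ztop",np.percentile(Q[k,2],90).round(1), "tilt z",[np.percentile(Q[k&(abs(V-w)<12),2],85).round(1) for w in(-25,0,25) if (k&(abs(V-w)<12)).sum()>5])
E
```

```text
time_s: 20.35
eef_pos: [501.5, -302.5, 188.7]
ee_rot: [0.001, 0.636, 0.772, 0.0]
force: [-2.6, 3.0, 5.8]
grip_width: 0.195
grip_force: 60.4
time_s: 21.25
eef_pos: [513.5, -258.7, 288.4]
ee_rot: [0.001, 0.707, 0.707, 0.0]
force: [-0.2, 0.0, -0.1]
grip_width: 0.501
grip_force: 0.0
wrist -64 677 U [-68.8 -63.2 -57.8] V [-5.2 45.1] ztop 29.0 tilt z [np.float64(28.8), np.float64(28.8)]
wrist 0 1782 U [-6.6  0.7  8.1] V [-30.1  32.9] ztop 29.0 tilt z [np.float64(28.9), np.float64(28.8), np.float64(28.7)]
wrist 64 960 U [55.9 64.8 72.6] V [-7.1 22.6] ztop 29.0 tilt z [np.float64(28.8), np.float64(28.8)]
side -64 371 U [-72.8 -67.6 -60.5] V [-42.6  44.1] ztop 31.2 tilt z [np.float64(30.7), np.float64(30.4), np.float64(30.8)]
side 0 267 U [-9.3 -4.3  3.6] V [-31.9  31.5] ztop 31.1 tilt z [np.float64(31.1), np.float64(30.2), np.float64(30.7)]
side 64 171 U [55.7 59.4 67.1] V [-19.3  22.5] ztop 30.8 tilt z [np.float64(30.4), np.float64(30.1), np.float64(30.8)]
```

View pics/end_side.png

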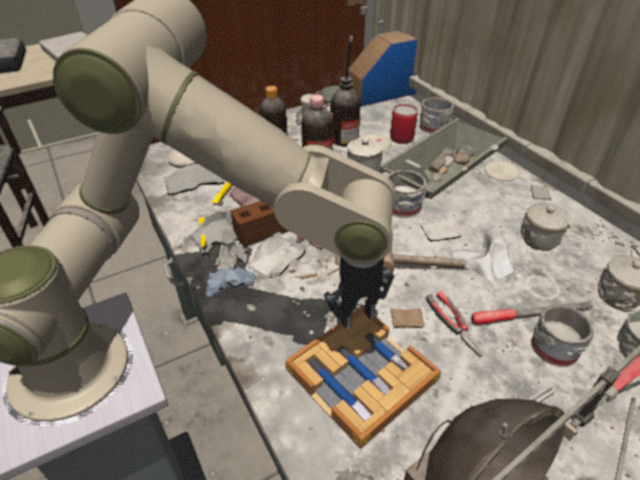

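The side view shows all three chisels down in their own slots, at (335,385), (365,368) and (385,350), with level tops and the gripper clear. Handing in.

```bash
python3 -c "
from rig import ticket
print(ticket.finish_job())"
```

```text
the job is handed in; nothing more can be done
None
```

The job is handed in at about 21 s: the medium and long chisels lay together on the bench, and the last pictures show each one fully down in its own slot beside the short one; no verdict came back.

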